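# Set the eyelet on the bench press, then hold the board carrier up level

### The job

Set the eyelet in the board carrier lying in the bench press: swing the press lever down to its stop and let it come all the way back up. Then take the carrier by its upright grip, bring it out from under the ram and lift it about 10 cm above the press bed, and finish while holding it there in the air, level and still, with the loose heat sink still lying on its chip. Keep the carrier level all the way so that the heat sink does not slide, and leave the other things on the bench where they are.

Things in the scene. Friction and masses are not known exactly. Their poses are not given: they have to be found in the camera images.
- lever_bar (a point): middle of the black round cross bar at the end of the press lever: bar 20 mm thick, 85 mm long, level, parallel to the press's y. At rest the lever slants up from its hinge toward the press's -x (the robot's side), 40 degrees above level, bar 280 mm above the table; at the stop it points 11.6 degrees below level, bar 136 mm above the table. Frame turns with the lever; at rest as the press's
- lever_hinge (a point): point on the lever's level hinge axis, in the vertical plane in which the bar's middle swings, 170 mm above the table, 170 mm from the bar's middle. Axes of the press: y along the hinge axis, z up
- lever (a joint): angle of the press lever, rad: 0 = up at rest, grows as the bar swings down, 0.9 = at the stop. A spring brings it back up by itself; about 9 N down on the bar holds it at the stop
- ram_foot (a point): middle of the underside of the press ram, 85 mm above the table when the lever is up; goes down 22.5 mm with the lever and back up with it. The ram is 22 mm thick. The grey head around it spans 105 to 205 mm above the table, is 60 mm wide in x, and its front face lies 22.5 mm from the ram axis toward the press's -y
- carrier_grip (a point): middle of the graspable blade of the black upright grip in the centre of the board carrier, 61 mm above the carrier's underside. The blade is 12 mm thick in the carrier's x, 60 mm long in its y and 34 mm high (top 78 mm above the underside); below it is a foot 20 mm thick. Axes of the carrier
- eyelet (a point): top of the brass eyelet on the carrier's +y end, 100 mm from the carrier's centre in y, 10.5 mm above the carrier's underside; it lies under the ram at the start. Axes of the carrier
- chip (a point): centre of the top of the black chip, 40 by 40 mm, on the carrier's +x side, 54 mm from its centre and 9 mm above its underside. Axes of the carrier
- heatsink_mid (a point): centre of the loose finned aluminium heat sink, 32 by 32 by 15 mm, about 35 g, that lies loose on the chip
- press: the grey bench press, bolted down; origin at table height on the ram axis, z up. Its throat opens to -y, toward the carrier; column (y = 60 to 140 mm, 205 mm high) and lever are on the +y side. The flat bed's top is 50 mm above the table and reaches 90 mm to either side in x and from y = -210 to 40 mm
- carrier: the board carrier: aluminium plate 170 (x) by 220 (y) by 5 mm with a circuit board, about 0.4 kg, balanced; origin at the centre of its underside, z up. It lies loose on the bed, x and y about as the press's. Its +y end lies under the ram, 24 mm of free height over its eyelet: draw it 40 mm or more toward its -y before lifting it higher than that
- tape: bystander: roll of tape lying flat, 76 mm across, 18 mm high; origin under its centre
- driver: bystander: screwdriver lying on the bench; origin under its middle
- dish: bystander: small steel dish, 80 mm across, 22 mm high; origin under its centre
- fan: bystander: black laptop fan, 70 by 65 by 13 mm, lying flat; origin under its centre
- meter: bystander: grey multimeter lying flat, 85 by 175 by 42 mm; origin under its centre
Things that resemble listed ones, but are neither listed nor needed, are in the scene too. There is more than one size of the part that bears heatsink_mid; the job needs the smaller.

How it is judged:
On the way, in this order (a step that is already met when the one before it is completed fails the run):
1. the lever is swung down to its stop with the eyelet under the ram and the carrier on the bed (value of joint lever above 0.85 rad and horizontal distance between eyelet and ram_foot below 0.01 m and height (world z) of carrier below 0.056 m), for 0.1 s.
2. the lever is back up while the carrier still lies on the bed (value of joint lever below 0.06 rad and height (world z) of carrier below 0.056 m), for 0.1 s.
3. the carrier is out from under the ram and lifted clear (height (world z) of carrier above 0.12 m and angle between carrier's own z axis and vertical below 0.12 rad), for 0.2 s.
At the end, for the whole second after the job is handed in: The gripper holds the carrier in the air, underside 70 to 200 mm above the bed (120 to 250 above the table), level within 0.10 rad, still (30 mm/s, 0.15 rad/s), not touching the press; heat sink centre within 20 mm of the chip top's centre; lever up within 0.06 rad (height (world z) of carrier between 0.12 and 0.25 m and angle between carrier's own z axis and vertical below 0.1 rad and linear speed of carrier below 0.03 m/s and angular speed of carrier below 0.15 rad/s and contact force between the fingers and carrier above 2 N and contact force between press and carrier below 0.1 N and distance between heatsink_mid and chip below 0.02 m and value of joint lever below 0.06 rad); the arm keeps its last pose, push and grip.
It fails at once if the carrier is tipped by more than 0.25 rad (angle between carrier's own z axis and vertical above 0.25 rad).
It fails at once if the heat sink slides off its place on the chip (distance between heatsink_mid and chip above 0.03 m).
It fails at once if a bystander is moved by more than 40 mm (distance of any of tape, driver, dish, fan, meter from where it was at the start of the episode above 0.04 m).
It also fails if it takes over 64 s, if anything falls off the work surface, if the arm or the gripper's body presses on something with over 40 N, if the wrist force passes 120 N, or if a joint passes its speed limit or range.

### The arm

A 6-joint arm with a two-finger parallel gripper is mounted at the origin on the work surface. World frame = base frame: x ahead of the robot, y to its left, z up, the work surface at z = 0. Lengths are in m, angles in rad, forces in N, time in s.
With the tool pointing down it reaches from about 0.25 to 0.775 m from the base axis. Payload 4 kg.
Tool frame: the origin (TCP) lies on the centre line of the jaws, within the pads' length; the fingertips stand 25 mm ahead of it and the grasp point (between the pads) lies 6 mm ahead of it; x points along the fingers, z is the direction in which the jaws open and shut, and the axes are right-handed (so a half turn about x gives the same grasp; the last joint's range is limited). The gripper opens to 85 mm and grips with 20 to 120 N. Pads are 22 mm wide; open, the fingers measure 114 mm over their backs; the gripper's body (76 mm by 85 mm) begins 54 mm behind the grasp point. The pads swing forward as they close: fully open they stand 13 mm farther back than shut.
Start: joints at [-1.322, 0.087, 1.371, -0, 1.684, -0.103], TCP at [0.19, -0.516, 0.256] pointing down, gripper open.
Joint ranges: [-3.1, 3.1], [-0.76, 2.03], [0.27, 2.55], [-1.08, 4.22], [0.17, 2.65], [-2.57, 2.57]. Speed limits (rad/s): [2.79, 2.79, 3.14, 3.14, 3.14, 3.14].

### API

Orientations are given as a rotation vector (axis times angle).
In Python, from workcell import * gives the robot as it stands. The module is installed in compiled form; this text tells all that it offers.
- The arm moves only by the tool jog_arm, never from a script. Its argument "moves" is a list of rows, each a list of 3 entries, a list of its own where there are three numbers: the turn, a rotation vector about the tool's x, y, z in degrees, then the shift along the tool's x, y, z in m, then the gripper command: -1 is shut, 1 is fully open, values between are in proportion. A call has 1 to 20 rows; each row is the pose to reach, as a shift and turn from the pose commanded when the call began, along the tool's axes at that moment; what a row does not reach only later rows make up. A row lasts 1/8 s, in which the tool goes at most 62.5 mm and 10.7 degrees, less where a joint would pass 70% of its speed; a pose out of reach is approached as far as the arm can. A call with a gripper value outside its range is refused whole. The fingers move at their own pace and stop on an object; the grip force is fixed at half the most. Time passes only in rows, so rows that repeat a pose let the fingers close. It gives the time, the measured TCP pose, the force and the opening at its end, in the units of the state.
- state(): the state, without advancing time (a new reading comes with each control period).
- snapshot(name): name is "side" or "top"; returns a dict with "pixels" (420x560x3 uint8, blue, green, red), "z_map" (420x560 float32, m along the optical axis (not along the pixel's ray), 0 where there is no reading), "intrinsics" (3x3 intrinsics, pixels), "distortion" ([k1, k2, p1, p2, k3] as OpenCV has them; the pictures are not rectified), "R" (3x3) and "t" (3): a world point X has camera coordinates R X + t. Camera axes: x right, y down, z forward; pixel columns grow to the right and rows downward; lengths in m; the calibration is good to about 2 mm. A picture is of the moment at which its call begins.
- finish_job(): hands the job in, once; it reports no verdict.
The state is a dict: "t": time; "q": joint angles; "qd": joint speeds; "joint_torque": joint torques, N m; "tool_pos": TCP position; "tool_rot": TCP orientation; "force": force on the tool from outside, world axes, zero at the start; "moment": the same for the moment, N m; "finger_gap": opening from 0.0 (shut) to 1.0 (fully open).
Only numpy, scipy, OpenCV 4.12 (cv2) and the standard library are available. Lean on these libraries where they do the work, as an engineer would, in place of code of your own. Each camera call takes 0.05 s, during which the arm holds its last target.

## Working session

There is one attempt and no reset: what is moved stays moved. The work goes in short steps, Python scripts to look and compute and a tool call to move; the robot and the scene stay as the last step left them, time stands still between calls to the robot, and variables do not carry over. Pictures are saved under pics/ and viewed, and the job is handed in when it is done.

Besides the shell and the picture viewer there is one more tool, called after ">>>" as a command line: name --argument value ..., lists and objects as JSON in quotes. jog_arm: Moves the arm, as the interface text tells. Its arguments: {"type":"object","properties":{"moves":{"type":"array","items":{"type":"array"}}},"required":["moves"]}

```bash
mkdir -p pics
python3 - <<'E'
from workcell import *
import cv2,numpy as np,pickle
print(state())
for n in("top","side"):
    s=snapshot(n);cv2.imwrite(f"pics/{n}0.png",s["pixels"]);pickle.dump(s,open(f"{n}0.pkl","wb"))
    print(n,s["intrinsics"],s["distortion"],s["R"],s["t"])
E
```

```text
{'t': 0.0, 'q': array([-1.32211036e+00,  8.79548274e-02,  1.37229996e+00, -4.93621316e-06,
        1.68360931e+00, -1.03119384e-01]), 'qd': array([ 2.02434115e-03, -1.71454042e-04, -6.80391402e-04,  6.69798002e-05,
       -4.02718831e-04,  9.38210559e-04]), 'joint_torque': array([ 1.24102338e-03, -3.51865232e+01, -3.13269532e+01,  5.04609125e-05,
        1.08077595e-02,  9.37230453e-06]), 'tool_pos': array([ 0.18939681, -0.51587177,  0.25511598]), 'tool_rot': array([ 0.94772133,  1.35710849, -0.94527199]), 'force': array([ 0.66138039,  0.53802834, -0.03308149]), 'moment': array([0.00147442, 0.01336519, 0.00854528]), 'finger_gap': 0.9975319656146305}
top [[406.31073016   0.         289.68429695]
 [  0.         406.31073016 216.23068839]
 [  0.           0.           1.        ]] [0.02240432 0.         0.         0.         0.        ] [[-0.00490312 -0.99971453  0.02338417]
 [-0.99881992  0.00376613 -0.04842092]
 [ 0.04831903 -0.02359399 -0.99855325]] [0.00865957 0.57741748 1.07890298]
side [[423.19019554   0.         275.35159359]
 [  0.         423.19019554 208.77578199]
 [  0.           0.           1.        ]] [0.03447777 0.         0.         0.         0.        ] [[-4.75136234e-01  8.79912211e-01 -2.45582658e-04]
 [ 5.72464556e-01  3.08908237e-01 -7.59513023e-01]
 [-6.68228921e-01 -3.61012745e-01 -6.50492050e-01]] [ 0.25457252 -0.20199086  1.56568012]
```

View pics/top0.png

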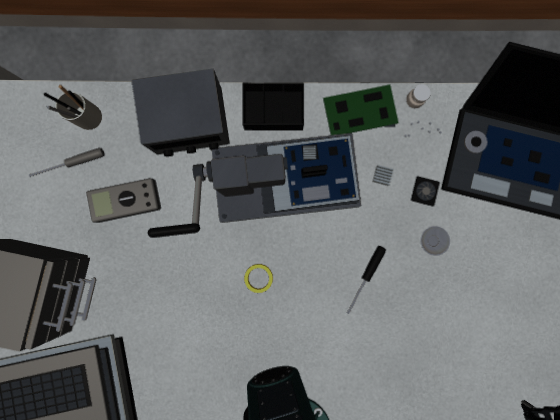

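View pics/side0.png

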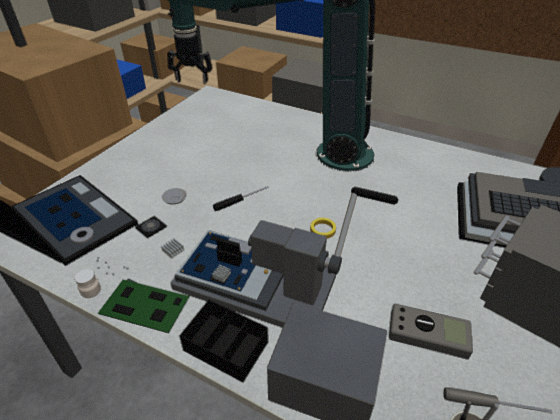

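The top view shows the press at (245,180), with the lever running from its hinge near (198,170) to the bar at (173,231). The carrier is at (318,172), its grip at (313,171), and the heat sink at (310,152). Next I'll measure these.

```bash
cat > h.py <<'E'
import numpy as np,cv2,pickle
def world(s):
    K,D,R,t=s["intrinsics"],np.array(s["distortion"]),s["R"],s["t"]
    v,u=np.mgrid[0:420,0:560]
    p=cv2.undistortPoints(np.stack([u,v],-1).reshape(-1,1,2).astype(float),K,D).reshape(420,560,2)
    z=s["z_map"][...,None]
    X=np.concatenate([p*z,z],-1)
    W=(X-t)@R
    W[s["z_map"]<=0]=np.nan
    return W
def proj(s,P):
    return cv2.projectPoints(np.array(P,float).reshape(-1,1,3),cv2.Rodrigues(s["R"])[0],s["t"],s["intrinsics"],np.array(s["distortion"]))[0].reshape(-1,2)
E
python3 - <<'E'
from h import *
np.set_printoptions(precision=4,suppress=True)
for n in("top","side"):
    s=pickle.load(open(n+"0.pkl","rb"));W=world(s)
    P=W.reshape(-1,3)
    reg=(P[:,0]>.2)&(P[:,0]<.75)&(P[:,1]>-.3)&(P[:,1]<.45)
    # bar: z in .25-.3, x 
    def st(name,m):
        Q=P[m]
        if len(Q)<5: print(n,name,len(Q));return
        r=cv2.minAreaRect(Q[:,:2].astype(np.float32)*1000)
        print(n,name,len(Q),Q.mean(0),np.nanmin(Q,0),np.nanmax(Q,0),"rect",np.round(r[0],1),np.round(r[1],1),round(r[2],1))
    st("bar",reg&(P[:,2]>.265)&(P[:,2]<.3))
    st("head/col top",reg&(P[:,2]>.198)&(P[:,2]<.212)&(P[:,1]<.18)&(P[:,0]>.45))
    st("bed",reg&(P[:,2]>.045)&(P[:,2]<.0535)&(P[:,0]>.4)&(P[:,1]>-.25)&(P[:,1]<.2))
    st("plate",reg&(P[:,2]>.054)&(P[:,2]<.062)&(P[:,0]>.4)&(P[:,1]>-.25)&(P[:,1]<.2))
    st("grip",reg&(P[:,2]>.122)&(P[:,2]<.135)&(P[:,0]>.4)&(P[:,1]>-.2)&(P[:,1]<.06))
    st("hs",reg&(P[:,2]>.068)&(P[:,2]<.08)&(P[:,0]>.4)&(P[:,1]>-.2)&(P[:,1]<.06))
    big=cv2.resize(s["pixels"][110:260,130:390] if n=="top" else s["pixels"][170:320,150:410],None,fx=3,fy=3,interpolation=cv2.INTER_CUBIC)
    cv2.imwrite(f"pics/{n}0z.png",big)
s=pickle.load(open("top0.pkl","rb"));W=world(s)
for u,v in [(155,233),(173,231),(193,229),(197,170),(198,180),(310,152),(313,171),(230,170),(265,170),(340,150),(300,205)]:print(u,v,W[v,u])
E
```

```text
top bar 878 [0.4181 0.1628 0.2848] [ 0.2001 -0.016   0.265 ] [0.5705 0.2957 0.2998] rect [379.7 138.6] [438.5  99.7] 33.3
top head/col top 2019 [0.6702 0.1046 0.2052] [0.6294 0.0228 0.1982] [0.7087 0.1786 0.2108] rect [671.5 102.5] [ 70.  159.2] 6.0
top bed 639 [0.6359 0.0113 0.0507] [ 0.5845 -0.1726  0.045 ] [0.7496 0.1744 0.0535] rect [675.1   6.6] [165.8 343.5] 6.1
top plate 3229 [ 0.6739 -0.0608  0.0577] [ 0.5892 -0.171   0.054 ] [0.75   0.1629 0.062 ] rect [674.7   0.9] [159.8 331.4] 5.8
top grip 141 [ 0.6843 -0.0444  0.1283] [ 0.647  -0.0823  0.1225] [0.697  0.0559 0.1344] rect [673.8 -11.2] [ 20.6 144.3] 18.9
top hs 111 [ 0.7142 -0.0462  0.0729] [ 0.6187 -0.0836  0.0681] [ 0.7472 -0.0218  0.0787] rect [683.9 -52.6] [128.6  60.7] 3.4
side bar 808 [0.4039 0.1547 0.2828] [ 0.2003 -0.0149  0.265 ] [0.5726 0.2986 0.2999] rect [377.6 142.5] [439.9  99.3] 31.8
side head/col top 1464 [0.676  0.1084 0.2046] [0.6316 0.0243 0.1981] [0.71   0.1799 0.2091] rect [671.5 103.3] [ 72.  156.4] 4.4
side bed 533 [0.6996 0.0772 0.0503] [ 0.6034 -0.1704  0.0451] [0.7499 0.189  0.0535] rect [681.1   6.9] [364.6 139.2] 82.6
side plate 2091 [ 0.699  -0.0454  0.0574] [ 0.6044 -0.169   0.054 ] [0.7499 0.1886 0.062 ] rect [677.1   9.8] [357.6 145.5] 90.0
side grip 161 [ 0.6948 -0.0245  0.1274] [ 0.6796 -0.0792  0.1224] [0.7119 0.0597 0.1349] rect [694.   -9.3] [140.   25.3] 83.4
side hs 198 [ 0.7197 -0.0426  0.073 ] [ 0.6368 -0.08    0.068 ] [ 0.7496 -0.0193  0.08  ] rect [692.7 -49.5] [ 60.5 112.9] 88.7
155 233 [nan nan nan]
173 231 [0.5355 0.2445 0.2915]
193 229 [0.5393 0.2052 0.2912]
197 170 [0.6744 0.2192 0.1873]
198 180 [0.6505 0.2151 0.1961]
310 152 [ 0.7407 -0.0459  0.0666]
313 171 [ 0.6814 -0.0482  0.1285]
230 170 [0.6711 0.1425 0.2076]
265 170 [0.6716 0.0652 0.2043]
340 150 [ 0.7476 -0.1248  0.0585]
300 205 [ 0.6044 -0.0197  0.0567]
```

View pics/top0z.png

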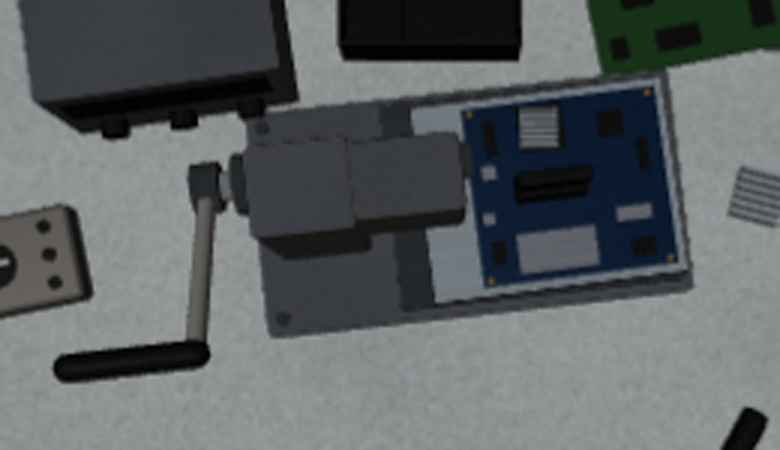

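View pics/side0z.png

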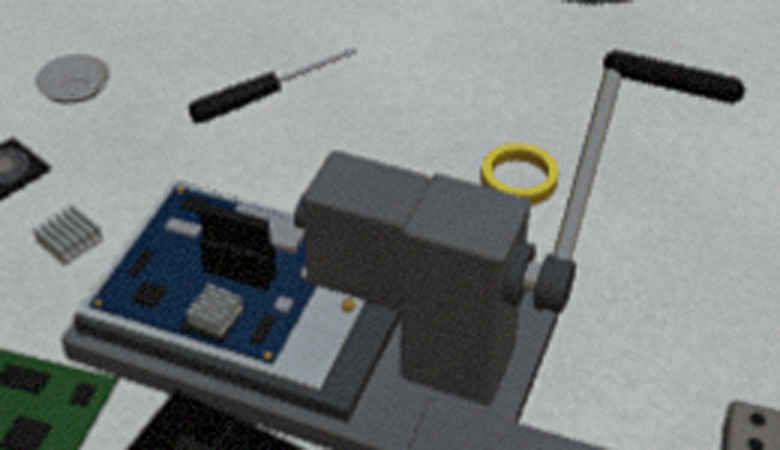

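Run:
```python
from h import *
np.set_printoptions(precision=4,suppress=True)
def rect(Q):
    r=cv2.minAreaRect(Q[:,:2].astype(np.float32)*1000);b=cv2.boxPoints(r)
    return np.round(b,1).tolist(),np.round(r[0],1)
for n in("top","side"):
    s=pickle.load(open(n+"0.pkl","rb"));W=world(s);I=s["pixels"].astype(float);P=W.reshape(-1,3);C=I.reshape(-1,3)
    box=lambda a,b:np.all((P>np.array(a))&(P<np.array(b)),1)
    m=box((.48,.12,.255),(.60,.32,.32));Q=P[m]
    print(n,"bar",len(Q),Q.min(0),Q.max(0),Q.mean(0));c=Q.mean(0);U=np.linalg.svd(Q-c)[2][0];t=(Q-c)@U;print("  axis",U,t.min(),t.max(), c+U*(t.min()+t.max())/2, np.degrees(np.arctan2(U[1],U[0])))
    m=box((.6,.0,.198),(.75,.2,.212));print(" head",rect(P[m]))
    m=box((.6,.02,.2),(.75,.095,.212));print(" head front",rect(P[m]))
    # grip dark
    m=box((.64,-.1,.112),(.74,.0,.135));Q=P[m];print(" grip",len(Q),rect(Q),Q.mean(0),Q.max(0))
    # top faces
    Q=Q[Q[:,2]>.124];c=Q.mean(0);U=np.linalg.svd((Q-c)[:,:2])[2][0];t=(Q-c)[:,:2]@U;print("  gripaxis",U,t.min(),t.max(),c[:2]+U*(t.min()+t.max())/2)
    m=box((.55,-.2,.053),(.8,.06,.062))
    # bright plate or blue board
    blue=(C[:,0]>C[:,2]*1.8)&(C[:,0]>50)&box((.55,-.2,.05),(.8,.06,.07));print(" blue",blue.sum(),rect(P[blue]),P[blue][:,2].mean())
    m=box((.70,-.08,.066),(.77,-.01,.09));print(" hs",rect(P[m]),P[m].mean(0),P[m].max(0))
    # brass
    hsv=cv2.cvtColor(s["pixels"],cv2.COLOR_BGR2HSV).reshape(-1,3)
    br=(hsv[:,0]>10)&(hsv[:,0]<30)&(hsv[:,1]>110)&box((.55,-.2,.05),(.8,.1,.08))
    lab,st,_,cen=cv2.connectedComponentsWithStats(br.reshape(420,560).astype(np.uint8))[0:4] if False else (0,0,0,0)
    for p in np.argwhere(br.reshape(420,560)): print("  brass",p[::-1],W[p[0],p[1]])
```

```text
top bar 589 [0.5238 0.1943 0.2551] [0.5816 0.2957 0.2936] [0.5416 0.2384 0.2845]
  axis [-0.2687  0.9529  0.1404] -0.04857998616347625 0.05820802203811562 [0.5403 0.243  0.2852] 105.7488859969949
 head ([[627.9000244140625, 180.8000030517578], [645.5, 19.600000381469727], [715.0999755859375, 27.200000762939453], [697.5, 188.39999389648438]], array([671.5, 104. ]))
 head front ([[642.5, 94.30000305175781], [650.0999755859375, 20.299999237060547], [709.2000122070312, 26.299999237060547], [701.5999755859375, 100.30000305175781]], array([675.8,  60.3]))
 grip 143 ([[677.7999877929688, -23.399999618530273], [685.7999877929688, -82.69999694824219], [698.7000122070312, -81.0], [690.7000122070312, -21.600000381469727]], array([688.2, -52.2])) [ 0.6871 -0.0521  0.1271] [ 0.697  -0.022   0.1326]
  gripaxis [-0.1313  0.9913] -0.03011596851382754 0.028864891568973212 [ 0.6877 -0.0527]
 blue 167 ([[604.5999755859375, 2.5], [625.9000244140625, -164.0], [778.5999755859375, -144.5], [757.2999877929688, 22.0]], array([691.6, -71. ])) 0.0577349725661081
 hs ([[722.4000244140625, -27.200000762939453], 
[... 2373 characters left out ...]
ss [265 270] [0.6736 0.045  0.058 ]
  brass [266 270] [0.675  0.0486 0.0613]
  brass [182 271] [ 0.7742 -0.1364  0.0573]
  brass [264 271] [0.6793 0.0453 0.0602]
  brass [265 271] [0.6782 0.0476 0.0603]
  brass [266 271] [0.677  0.0498 0.0603]
  brass [267 271] [0.6732 0.0505 0.0568]
  brass [264 272] [0.6806 0.046  0.0581]
  brass [265 272] [0.6808 0.049  0.0599]
  brass [266 272] [0.6784 0.0505 0.0583]
  brass [267 272] [0.6783 0.0534 0.0598]
  brass [216 280] [ 0.7591 -0.0443  0.0589]
  brass [217 280] [ 0.7586 -0.0416  0.06  ]
  brass [239 287] [0.7504 0.0164 0.0583]
  brass [238 288] [0.7552 0.0167 0.06  ]
  brass [239 288] [0.7519 0.0173 0.0567]
  brass [239 289] [0.7552 0.0194 0.0578]
```

Run:
```python
from h import *
np.set_printoptions(precision=4,suppress=True)
yaw=np.radians(5.8);ax=np.array([np.cos(yaw),np.sin(yaw),0]);ay=np.array([-np.sin(yaw),np.cos(yaw),0])
for n in("top","side"):
    s=pickle.load(open(n+"0.pkl","rb"));P=world(s).reshape(-1,3)
    o=np.array([.6778,.047,0]);L=np.stack([(P-o)@ax,(P-o)@ay,P[:,2]],1)
    m=(L[:,2]>.262)&(L[:,2]<.3)&(L[:,0]<-.10)&(L[:,0]>-.2)&(L[:,1]>.1)&(L[:,1]<.3)
    Q=L[m];print(n,len(Q))
    h=np.histogram(Q[:,1],bins=np.arange(.1,.3,.008));print(h[0],h[1][:1])
    for a in np.arange(.14,.28,.016):
        q=Q[(Q[:,1]>a)&(Q[:,1]<a+.016)]
        if len(q): print(round(a,3),len(q),q.min(0),q.max(0))
# project model
s=pickle.load(open("top0.pkl","rb"))
I=s["pixels"]
```

```text
top 530
[ 0  0  0  0  0  0  0 16 64 48 42 40 41 38 40 39 41 37 40 36  8  0  0  0] [0.1]
0.156 80 [-0.1282  0.1603  0.2708] [-0.1012  0.1718  0.2915]
0.172 90 [-0.1292  0.1721  0.2709] [-0.1004  0.1879  0.2924]
0.188 81 [-0.1294  0.1888  0.2784] [-0.1102  0.2038  0.2934]
0.204 78 [-0.1296  0.2049  0.2811] [-0.1098  0.2194  0.2927]
0.22 80 [-0.1296  0.2202  0.2794] [-0.1098  0.2356  0.2921]
0.236 77 [-0.1297  0.2363  0.2793] [-0.1103  0.2515  0.2925]
0.252 44 [-0.1289  0.252   0.2801] [-0.1107  0.2626  0.2936]
side 444
[ 0  0  0  0  0  0  0  3 40 47 35 31 34 32 35 35 31 35 36 35 15  0  0  0] [0.1]
0.156 43 [-0.123   0.1628  0.2626] [-0.1007  0.1718  0.2893]
0.172 82 [-0.124   0.1725  0.2655] [-0.1004  0.1878  0.2915]
0.188 65 [-0.1262  0.1883  0.2716] [-0.1068  0.2039  0.2912]
0.204 67 [-0.1227  0.2041  0.2725] [-0.1082  0.2196  0.2914]
0.22 66 [-0.1234  0.22    0.2732] [-0.1074  0.2355  0.2914]
0.236 71 [-0.1266  0.236   0.2714] [-0.1074  0.2519  0.2911]
0.252 50 [-0.1244  0.2521  0.2752] [-0.1085  0.2647  0.2899]
```

```bash
cat >> h.py <<'E'
from scipy.spatial.transform import Rotation as Ro
def frame(yawdeg): # tool x down, tool z along carrier/press x  (or flipped)
    a=np.radians(yawdeg);x=np.array([0,0,-1.]);z=np.array([np.cos(a),np.sin(a),0])
    return np.stack([x,np.cross(z,x),z],1)
def delta(pos,rot,target,Rt):
    R=Ro.from_rotvec(rot).as_matrix()
    best=[]
    for S in (np.eye(3),np.diag([1,-1,-1.])):
        best.append(np.round(np.degrees(Ro.from_matrix(R.T@Rt@S).as_rotvec()),2))
    return best,np.round(R.T@(np.array(target)-pos),4)
yaw=np.radians(5.8);ax=np.array([np.cos(yaw),np.sin(yaw),0]);ay=np.array([-np.sin(yaw),np.cos(yaw),0]);o=np.array([.6778,.047,0])
HX=.0115
def bar(th): return o+ax*(HX-.17*np.cos(th))+ay*.212+np.array([0,0,.17+.17*np.sin(th)])
E
python3 - <<'E'
from workcell import *
from h import *
s=state();print(Ro.from_rotvec(s["tool_rot"]).as_matrix().round(3),s["q"])
b=bar(np.radians(40));print(b)
print(delta(s["tool_pos"],s["tool_rot"],b+[0,0,.075],frame(5.8)))
sg=s
R=frame(5.8)
for d in range(40,-16,-5):
    print(d,bar(np.radians(d)).round(4),(R.T@(bar(np.radians(d))-b)).round(4))
E
```

```text
[[-0.001  0.939  0.345]
 [ 0.002  0.345 -0.939]
 [-1.     0.    -0.002]] [-1.32212406e+00  8.79231498e-02  1.37215169e+00  5.00505400e-06
  1.68359980e+00 -1.03116583e-01]
[0.53825631 0.24591654 0.27927389]
([array([-75.64,  -0.09,  -0.09]), array([ 1.0436e+02, -1.0000e-01,  1.0000e-01])], array([-0.0977,  0.59  , -0.5952]))
40 [0.5383 0.2459 0.2793] [0. 0. 0.]
35 [0.5293 0.245  0.2675] [ 0.0118 -0.     -0.009 ]
30 [0.5213 0.2442 0.255 ] [ 0.0243 -0.     -0.017 ]
25 [0.5145 0.2435 0.2418] [ 0.0374  0.     -0.0238]
20 [0.5089 0.2429 0.2281] [ 0.0511 -0.     -0.0295]
15 [0.5045 0.2425 0.214 ] [ 0.0653  0.     -0.034 ]
10 [0.5013 0.2422 0.1995] [ 0.0798 -0.     -0.0372]
5 [0.4993 0.242  0.1848] [ 0.0945 -0.     -0.0391]
0 [0.4987 0.2419 0.17  ] [ 0.1093 -0.     -0.0398]
-5 [0.4993 0.242  0.1552] [ 0.1241 -0.     -0.0391]
-10 [0.5013 0.2422 0.1405] [ 0.1388 -0.     -0.0372]
-15 [0.5045 0.2425 0.126 ] [ 0.1533  0.     -0.034 ]
```

>>> jog_arm --moves '[[[-20, 0, 0], [-0.06, 0.1, -0.1], -1], [[-40, 0, 0], [-0.0977, 0.25, -0.25], -1], [[-75.6, 0, 0], [-0.0977, 0.45, -0.45], -1], [[-75.6, 0, 0], [-0.0977, 0.59, -0.595], -1], [[-75.6, 0, 0], [-0.0977, 0.59, -0.595], -1], [[-75.6, 0, 0], [-0.0977, 0.59, -0.595], -1], [[-75.6, 0, 0], [-0.0977, 0.59, -0.595], -1], [[-75.6, 0, 0], [-0.0977, 0.59, -0.595], -1], [[-75.6, 0, 0], [-0.0977, 0.59, -0.595], -1], [[-75.6, 0, 0], [-0.0977, 0.59, -0.595], -1], [[-75.6, 0, 0], [-0.0977, 0.59, -0.595], -1], [[-75.6, 0, 0], [-0.0977, 0.59, -0.595], -1], [[-75.6, 0, 0], [-0.0977, 0.59, -0.595], -1], [[-75.6, 0, 0], [-0.0977, 0.59, -0.595], -1], [[-75.6, 0, 0], [-0.0977, 0.59, -0.595], -1], [[-75.6, 0, 0], [-0.0977, 0.59, -0.595], -1]]'

```text
t: 2.1
tool_pos: [0.5381, 0.245, 0.3534]
tool_rot: [-0.079, 1.571, 0.078]
force: [0.5, -0.2, 0.4]
finger_gap: 0.002
```

Run:
```python
from workcell import *
from h import *
s=snapshot("side");c=s["pixels"][80:290,200:480];cv2.imwrite("pics/side1.png",cv2.resize(c,None,fx=2.6,fy=2.6))
s=snapshot("top");c=s["pixels"][110:310,100:380];cv2.imwrite("pics/top1.png",cv2.resize(c,None,fx=2.6,fy=2.6))
st=state();print(delta(st["tool_pos"],st["tool_rot"],bar(np.radians(40))+[0,0,.075],frame(5.8)))
```

```text
([array([-0.12,  0.  ,  0.02]), array([ 1.7988e+02,  4.0000e-02, -0.0000e+00])], array([-0.0001,  0.0015,  0.0003]))
```

View pics/side1.png

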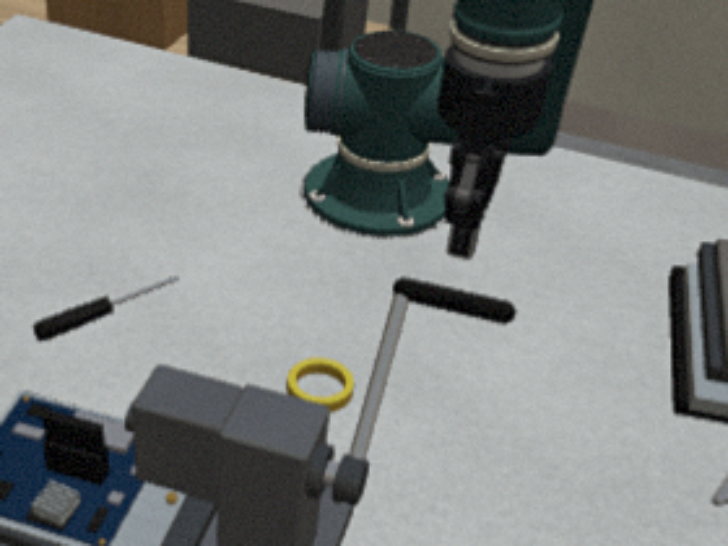

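View pics/top1.png

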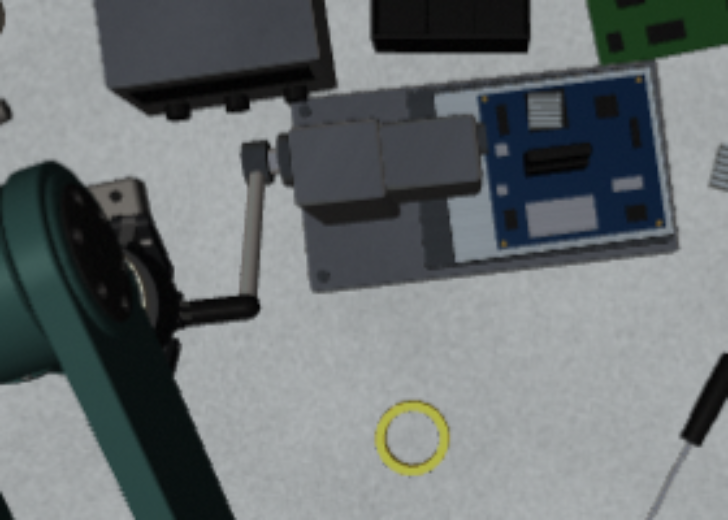

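>>> jog_arm --moves '[[[0, 0, 0], [0.02, 0.0015, 0], -1], [[0, 0, 0], [0.036, 0.0015, 0], -1], [[0, 0, 0], [0.046, 0.0015, -0.005], -1], [[0, 0, 0], [0.052, 0.0015, -0.009], -1], [[0, 0, 0], [0.064, 0.0015, -0.017], -1], [[0, 0, 0], [0.077, 0.0015, -0.024], -1], [[0, 0, 0], [0.091, 0.0015, -0.0295], -1], [[0, 0, 0], [0.105, 0.0015, -0.034], -1], [[0, 0, 0], [0.12, 0.0015, -0.037], -1], [[0, 0, 0], [0.1345, 0.0015, -0.039], -1], [[0, 0, 0], [0.149, 0.0015, -0.04], -1], [[0, 0, 0], [0.164, 0.0015, -0.039], -1], [[0, 0, 0], [0.172, 0.0015, -0.038], -1], [[0, 0, 0], [0.178, 0.0015, -0.037], -1], [[0, 0, 0], [0.178, 0.0015, -0.037], -1]]'

```text
t: 4.08
tool_pos: [0.4999, 0.243, 0.1773]
tool_rot: [-0.078, 1.571, 0.079]
force: [-6.0, -0.2, 8.5]
finger_gap: -0.006
```

>>> jog_arm --moves '[[[0, 0, 0], [0.003, 0, 0.0005], -1], [[0, 0, 0], [0.006, 0, 0.001], -1], [[0, 0, 0], [0.008, 0, 0.001], -1], [[0, 0, 0], [0.008, 0, 0.001], -1], [[0, 0, 0], [0.008, 0, 0.001], -1]]'

```text
t: 4.7
tool_pos: [0.5013, 0.2432, 0.1707]
tool_rot: [-0.078, 1.57, 0.079]
force: [-6.3, -0.8, 9.4]
finger_gap: -0.007
```

>>> jog_arm --moves '[[[0, 0, 0], [0.002, 0, 0], -1], [[0, 0, 0], [0.004, 0, 0], -1], [[0, 0, 0], [0.004, 0, 0], -1], [[0, 0, 0], [0.004, 0, 0], -1]]'

```text
t: 5.2
tool_pos: [0.5014, 0.2432, 0.17]
tool_rot: [-0.078, 1.567, 0.08]
force: [-10.3, -3.4, 20.9]
finger_gap: -0.004
```

Run:
```python
from workcell import *
from h import *
s=snapshot("side");c=s["pixels"][100:310,200:480];cv2.imwrite("pics/side2.png",cv2.resize(c,None,fx=2.6,fy=2.6))
```

```text
(no output)
```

View pics/side2.png

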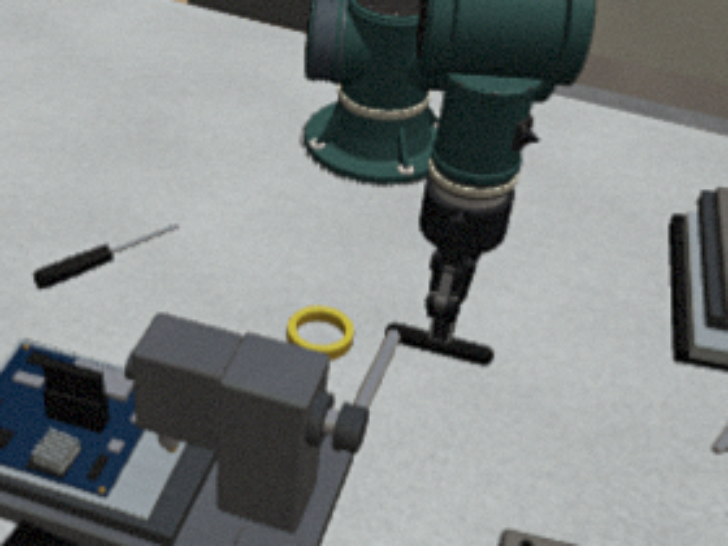

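The force rose from 9 to 21 N with no further travel, and the ram foot sits on the eyelet, so the lever is at its stop. Now I'll ease it back up along the arc.

>>> jog_arm --moves '[[[0, 0, 0], [0, 0, 0], -1], [[0, 0, 0], [-0.008, 0, -0.001], -1], [[0, 0, 0], [-0.02, 0, -0.002], -1], [[0, 0, 0], [-0.034, 0, -0.003], -1], [[0, 0, 0], [-0.048, 0, -0.0035], -1], [[0, 0, 0], [-0.063, 0, -0.002], -1], [[0, 0, 0], [-0.078, 0, 0.001], -1], [[0, 0, 0], [-0.092, 0, 0.005], -1], [[0, 0, 0], [-0.106, 0, 0.01], -1], [[0, 0, 0], [-0.12, 0, 0.017], -1], [[0, 0, 0], [-0.132, 0, 0.024], -1], [[0, 0, 0], [-0.142, 0, 0.031], -1], [[0, 0, 0], [-0.152, 0, 0.036], -1], [[0, 0, 0], [-0.165, 0, 0.037], -1], [[0, 0, 0], [-0.18, 0, 0.037], -1], [[0, 0, 0], [-0.21, 0, 0.02], -1], [[0, 0, 0], [-0.23, 0, 0.0], -1], [[0, 0, 0], [-0.23, 0, 0.0], -1], [[0, 0, 0], [-0.23, 0, 0.0], -1]]'

```text
t: 7.62
tool_pos: [0.5022, 0.2434, 0.3933]
tool_rot: [-0.079, 1.57, 0.079]
force: [-0.5, 0.6, -0.6]
finger_gap: 0.001
```

Run:
```python
from workcell import *
from h import *
np.set_printoptions(precision=4,suppress=True)
for n in("top","side"):
    s=snapshot(n);c=s["pixels"][100:310,170:450];cv2.imwrite(f"pics/{n}3.png",cv2.resize(c,None,fx=2.6,fy=2.6))
    P=world(s).reshape(-1,3)
    L=np.stack([(P-o)@ax,(P-o)@ay,P[:,2]],1)
    m=(L[:,2]>.255)&(L[:,2]<.295)&(L[:,0]<-.10)&(L[:,0]>-.15)&(L[:,1]>.19)&(L[:,1]<.3)
    print(n,L[m].min(0),L[m].max(0))
    box=lambda a,b:np.all((P>np.array(a))&(P<np.array(b)),1)
    Q=P[box((.64,-.1,.124),(.74,.0,.135))];c=Q.mean(0);U=np.linalg.svd((Q-c)[:,:2])[2][0];t=(Q-c)[:,:2]@U;print("  gripaxis",U,t.min(),t.max(),c[:2]+U*(t.min()+t.max())/2,Q.max(0))
st=state();print(st["tool_pos"],st["force"])
T=np.array([.6885,-.051,.15]); print(delta(st["tool_pos"],st["tool_rot"],T+[0,0,.10],frame(7.2)))
```

```text
top [-0.1298  0.1901  0.2802] [-0.1098  0.2545  0.2935]
  gripaxis [-0.1367  0.9906] -0.03037849934168409 0.028837231863690978 [ 0.6878 -0.0528] [ 0.6966 -0.024   0.1336]
side [-0.127   0.19    0.2714] [-0.1076  0.2648  0.292 ]
  gripaxis [-0.1336  0.991 ] -0.03021416719238796 0.030101492241564436 [ 0.6898 -0.0498] [ 0.6991 -0.0193  0.1327]
[0.5024 0.2433 0.3921] [0.3745 0.6126 0.0714]
([array([-1.45, -0.17,  0.05]), array([178.55,   0.08,   0.26])], array([ 0.142 , -0.3114,  0.1561]))
```

View pics/side3.png

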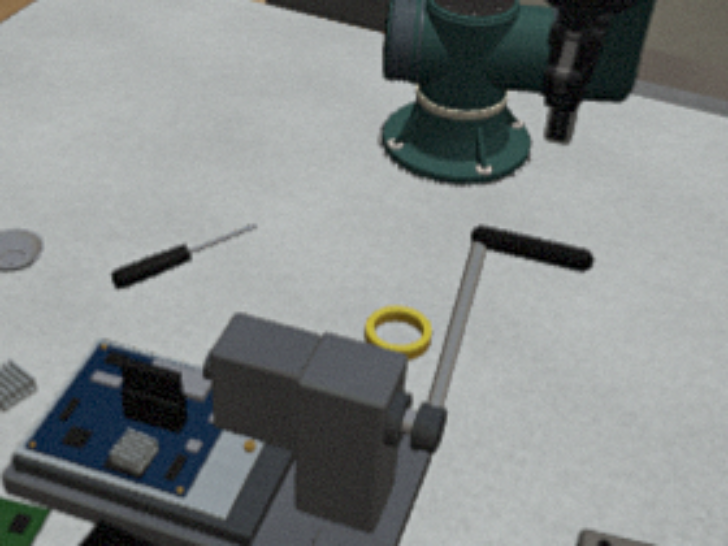

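>>> jog_arm --moves '[[[-1.6, -0.15, 0], [0, -0.05, 0.025], 0], [[-1.6, -0.15, 0], [0, -0.1, 0.05], 0], [[-1.6, -0.15, 0], [0, -0.15, 0.075], 0], [[-1.6, -0.15, 0], [0, -0.2, 0.1], 0], [[-1.6, -0.15, 0], [0, -0.25, 0.125], 0], [[-1.6, -0.15, 0], [0, -0.29, 0.148], 0], [[-1.6, -0.15, 0], [0, -0.3115, 0.1563], 0], [[-1.6, -0.15, 0], [0.07, -0.3115, 0.1563], 0], [[-1.6, -0.15, 0], [0.12, -0.3115, 0.1563], 0], [[-1.6, -0.15, 0], [0.17, -0.3115, 0.1563], 0], [[-1.6, -0.15, 0], [0.2, -0.3115, 0.1563], 0], [[-1.6, -0.15, 0], [0.2, -0.3115, 0.1563], 0], [[-1.6, -0.15, 0], [0.2, -0.3115, 0.1563], 0]]'

```text
t: 9.35
tool_pos: [0.6897, -0.051, 0.1949]
tool_rot: [-0.101, 1.565, 0.1]
force: [-0.2, 0.3, 1.1]
finger_gap: 0.499
```

Run:
```python
from workcell import *
from h import *
for n in("top","side"):
    s=snapshot(n);c=s["pixels"][100:310,170:450];cv2.imwrite(f"pics/{n}4.png",cv2.resize(c,None,fx=2.6,fy=2.6))
st=state();print(st["tool_pos"],st["force"],st["finger_gap"])
T=np.array([.6888,-.0512,.117]); print(delta(st["tool_pos"],st["tool_rot"],T,frame(7.5)))
```

```text
[ 0.69030734 -0.05105118  0.19675167] [0.08697311 0.14945873 0.00659681] 0.49878748913894116
([array([-0.14,  0.4 ,  0.08]), array([ 1.7985e+02,  1.3000e-01, -6.3000e-01])], array([ 0.0797,  0.0002, -0.0021]))
```

View pics/side4.png

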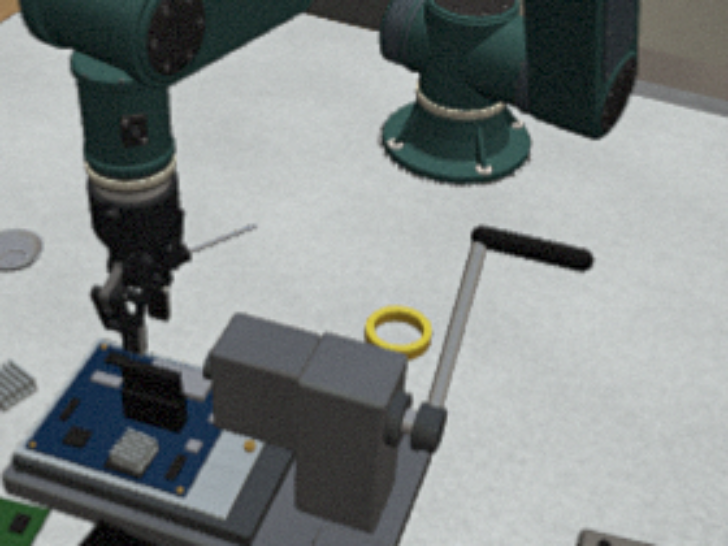

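View pics/top4.png

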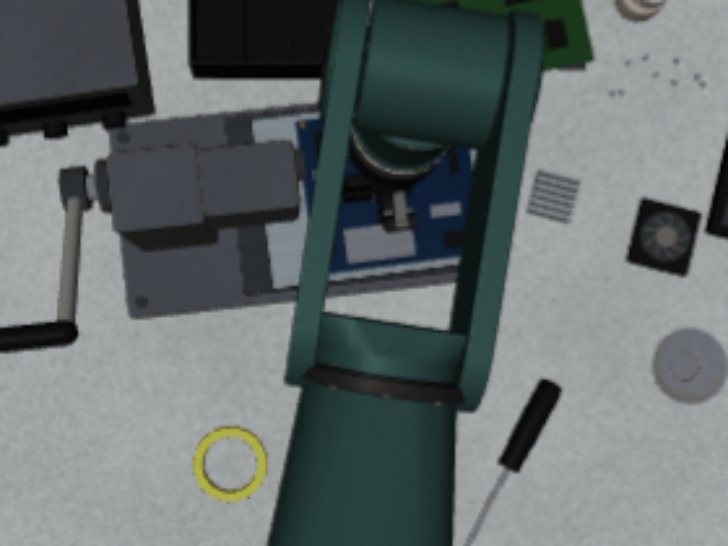

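Run:
```python
from workcell import *
from h import *
for i in range(4):
    s=snapshot("side");st=state();print(st["tool_pos"],np.degrees(st["q"]).round(2))
R=Ro.from_rotvec(st["tool_rot"]).as_matrix();T=st["tool_pos"]
p=proj(s,[T+R@[.015,0,.02],T+R@[.015,0,-.02],[.6888,-.0512,.128]]);print((p-[170,100])*2.6)
print(delta(T,st["tool_rot"],[.6888,-.0512,.117],frame(7.5)))
```

```text
[ 0.69022724 -0.05102198  0.19676812] [-8.930e+00  2.393e+01  6.216e+01  3.000e-02  9.350e+01 -1.629e+01]
[ 0.69009227 -0.05096434  0.19654052] [-8.930e+00  2.393e+01  6.219e+01  4.000e-02  9.349e+01 -1.629e+01]
[ 0.68988349 -0.05095466  0.19614773] [-8.930e+00  2.394e+01  6.222e+01  4.000e-02  9.349e+01 -1.629e+01]
[ 0.68970525 -0.05091363  0.19569759] [-8.930e+00  2.395e+01  6.226e+01  3.000e-02  9.349e+01 -1.629e+01]
[[134.87813395 340.54934492]
 [154.27157375 312.87675663]
 [149.2961807  366.70624626]]
([array([-0.14,  0.3 ,  0.05]), array([ 1.7986e+02,  8.0000e-02, -4.7000e-01])], array([ 0.0787, -0.0001, -0.0013]))
```

>>> jog_arm --moves '[[[0, 0, 0], [0.015, 0, -0.001], 0], [[0, 0, 0], [0.03, 0, -0.001], 0], [[0, 0, 0], [0.045, 0, -0.001], 0], [[0, 0, 0], [0.06, 0, -0.001], 0], [[0, 0, 0], [0.07, 0, -0.001], 0], [[0, 0, 0], [0.077, 0, -0.001], 0], [[0, 0, 0], [0.0785, 0, -0.001], 0], [[0, 0, 0], [0.0785, 0, -0.001], 0], [[0, 0, 0], [0.0785, 0, -0.001], 0]]'

```text
t: 10.78
tool_pos: [0.6888, -0.051, 0.1164]
tool_rot: [-0.101, 1.564, 0.101]
force: [-0.6, -0.2, 0.8]
finger_gap: 0.504
```

Run:
```python
from workcell import *
from h import *
for i in range(3):
    s=snapshot("side");st=state()
c=s["pixels"][160:310,170:370];cv2.imwrite(f"pics/side5.png",cv2.resize(c,None,fx=3.9,fy=3.9))
print(st["tool_pos"],st["force"]);print(delta(st["tool_pos"],st["tool_rot"],[.6888,-.0512,.117],frame(7.5)))
```

```text
[ 0.68859983 -0.0509698   0.11609472] [ 0.04891479  0.32979396 -1.29807498]
([array([-0.14,  0.21,  0.02]), array([ 1.7986e+02,  4.0000e-02, -3.2000e-01])], array([-0.0009, -0.0003,  0.0002]))
```

View pics/side5.png

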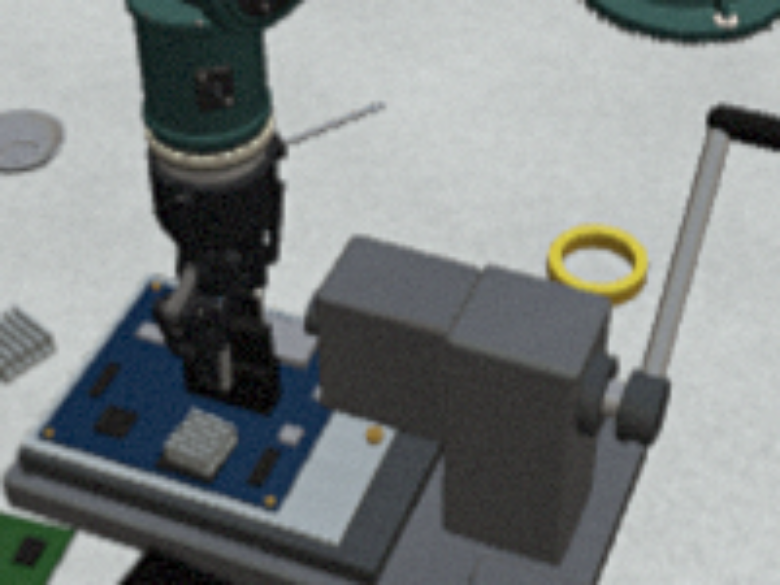

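The fingers straddle the blade, clear of the heat sink at about (200,440). Closing.

>>> jog_arm --moves '[[[0, 0, 0], [0, 0, 0], -0.3], [[0, 0, 0], [0, 0, 0], -0.5], [[0, 0, 0], [0, 0, 0], -0.7], [[0, 0, 0], [0, 0, 0], -1], [[0, 0, 0], [0, 0, 0], -1], [[0, 0, 0], [0, 0, 0], -1], [[0, 0, 0], [0, 0, 0], -1], [[0, 0, 0], [0, 0, 0], -1]]'

```text
t: 11.92
tool_pos: [0.6885, -0.0509, 0.1159]
tool_rot: [-0.101, 1.565, 0.101]
force: [-0.3, -0.0, 3.8]
finger_gap: 0.205
```

Run:
```python
from workcell import *
from h import *
s=snapshot("side");st=state()
c=s["pixels"][160:310,170:370];cv2.imwrite(f"pics/side6.png",cv2.resize(c,None,fx=3.9,fy=3.9))
print(st["tool_pos"],st["force"],st["moment"],st["finger_gap"]);print(delta(st["tool_pos"],st["tool_rot"],[.6888,-.0512,.117],frame(7.5)))
```

```text
[ 0.68852101 -0.05094851  0.11588745] [-0.11323179 -0.27382663  3.16114225] [0.04014505 0.03421479 0.01010656] 0.20382390294289296
([array([-0.14,  0.19,  0.01]), array([ 1.7986e+02,  2.0000e-02, -2.9000e-01])], array([-0.0011, -0.0003,  0.0002]))
```

View pics/side6.png

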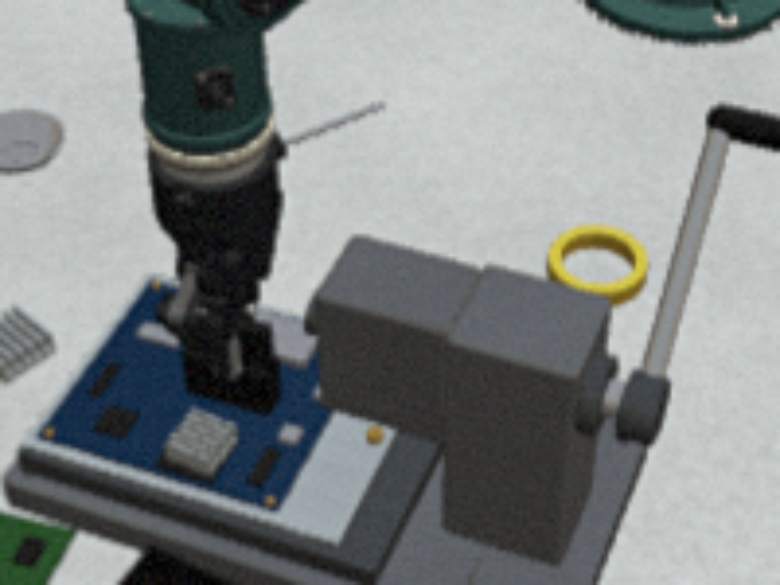

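The fingers stopped at 17 mm, not the 12 mm of the blade, and there's some upward force. The tips are probably on the thicker foot, so I'll reopen, raise the gripper 8 mm and close again.

>>> jog_arm --moves '[[[0, 0, 0], [0, 0, 0], -0.4], [[0, 0, 0], [0, 0, 0], 0], [[0, 0, 0], [0, 0, 0], 0], [[0, 0, 0], [0, 0, 0], 0], [[0, 0, 0], [-0.004, 0, 0], 0], [[0, 0, 0], [-0.008, 0, 0], 0], [[0, 0, 0], [-0.008, 0, 0], 0], [[0, 0, 0], [-0.008, 0, 0], -0.4], [[0, 0, 0], [-0.008, 0, 0], -0.5], [[0, 0, 0], [-0.008, 0, 0], -0.7], [[0, 0, 0], [-0.008, 0, 0], -1], [[0, 0, 0], [-0.008, 0, 0], -1], [[0, 0, 0], [-0.008, 0, 0], -1], [[0, 0, 0], [-0.008, 0, 0], -1], [[0, 0, 0], [-0.008, 0, 0], -1]]'

```text
t: 13.85
tool_pos: [0.6884, -0.0509, 0.1235]
tool_rot: [-0.101, 1.566, 0.101]
force: [1.5, 0.3, -0.3]
finger_gap: 0.132
```

Run:
```python
from workcell import *
from h import *
s=snapshot("side");st=state()
c=s["pixels"][160:310,170:370];cv2.imwrite(f"pics/side7.png",cv2.resize(c,None,fx=3.9,fy=3.9))
print(st["tool_pos"],st["force"],st["moment"],st["finger_gap"]);print(delta(st["tool_pos"],st["tool_rot"],[.6888,-.0512,.117],frame(7.5)))
R=Ro.from_rotvec(st["tool_rot"]).as_matrix()
print("draw dir, lift dir in tool", R.T@[.13,-.9915,0], R.T@[0,0,1])
```

```text
[ 0.68839757 -0.05091671  0.12348829] [ 1.93260567  0.58519812 -0.18778671] [-0.00014499 -0.01803843 -0.05696499] 0.13118615543302323
([array([-0.14,  0.16,  0.01]), array([ 1.7986e+02,  1.0000e-02, -2.5000e-01])], array([ 0.0065, -0.0003,  0.0003]))
draw dir, lift dir in tool [ 1.06080925e-04 -9.99984274e-01  1.92087190e-03] [-9.99996136e-01 -1.00745990e-04  2.77796189e-03]
```

View pics/side7.png

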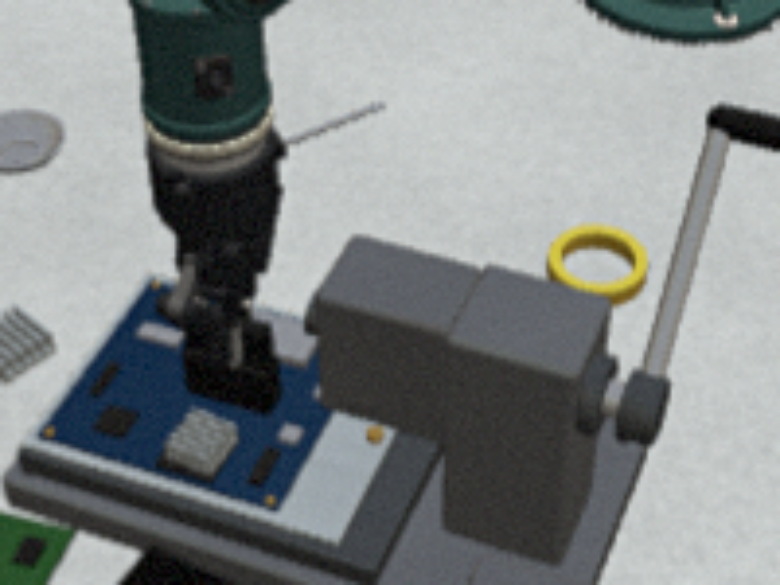

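Gap is now 11 mm, so the blade is gripped. Lifting a few millimetres gently to test it.

>>> jog_arm --moves '[[[0, 0, 0], [-0.001, 0, 0], -1], [[0, 0, 0], [-0.002, 0, 0], -1], [[0, 0, 0], [-0.0035, 0, 0], -1], [[0, 0, 0], [-0.005, 0, 0], -1], [[0, 0, 0], [-0.0065, 0, 0], -1], [[0, 0, 0], [-0.008, 0, 0], -1], [[0, 0, 0], [-0.008, 0, 0], -1], [[0, 0, 0], [-0.008, 0, 0], -1]]'

```text
t: 14.9
tool_pos: [0.6883, -0.051, 0.1315]
tool_rot: [-0.101, 1.566, 0.101]
force: [0.4, 0.2, -4.2]
finger_gap: 0.127
```

```bash
cat > chk.py <<'E'
import sys
from workcell import *
from h import *
np.set_printoptions(precision=4,suppress=True)
s=snapshot("side");st=state();n=sys.argv[1]
c=s["pixels"][130:310,150:390];cv2.imwrite(f"pics/side{n}.png",cv2.resize(c,None,fx=3.2,fy=3.2))
T=st["tool_pos"]
print(T,st["tool_rot"],st["force"],st["moment"],st["finger_gap"],st["t"])
W=world(s);P=W.reshape(-1,3);C=s["pixels"].reshape(-1,3).astype(float)
g=T-[0,0,.073]  # approx carrier origin
m=(C[:,0]>C[:,2]*1.8)&(C[:,0]>50)&(np.abs(P[:,0]-g[0])<.1)&(np.abs(P[:,1]-g[1])<.13)&(P[:,2]>g[2]-.02)&(P[:,2]<g[2]+.03)
Q=P[m]
A=np.c_[Q[:,:2]-g[:2],np.ones(len(Q))]
k=np.linalg.lstsq(A,Q[:,2],rcond=None)[0];r=Q[:,2]-A@k;ok=np.abs(r)<.004;k=np.linalg.lstsq(A[ok],Q[ok,2],rcond=None)[0]
print("board plane slopes",k[:2],"z at grip",k[2],len(Q))
E
python3 chk.py 8
```

```text
[ 0.6883 -0.0509  0.1314] [-0.1007  1.5659  0.1008] [-1.3206  0.341  -3.8988] [ 0.0202 -0.0236 -0.0245] 0.13191005640702097 14.95
board plane slopes [0.0019 0.0023] z at grip 0.06547867910175818 1320
```

View pics/side8.png

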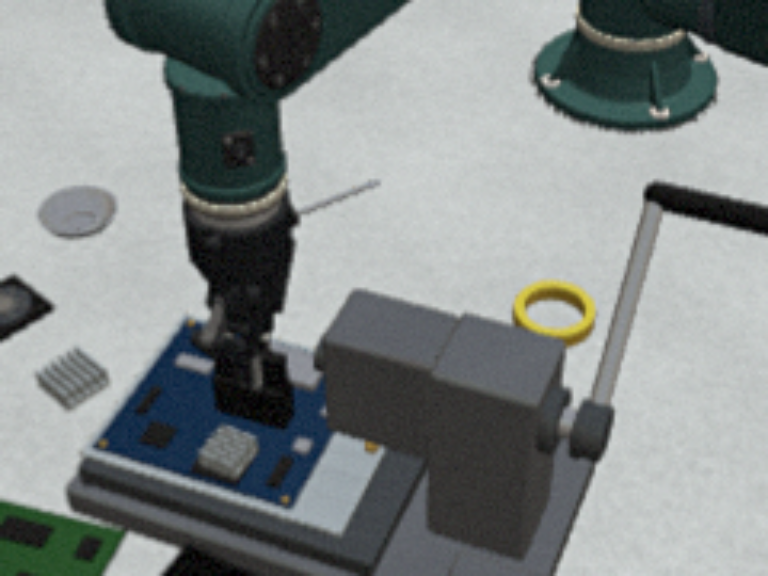

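The carrier hangs level (4 N, board up 8 mm, slopes about 0.002). Drawing it out now.

>>> jog_arm --moves '[[[0, 0, 0], [0, -0.001, 0], -1], [[0, 0, 0], [0, -0.003, 0], -1], [[0, 0, 0], [0, -0.006, 0], -1], [[0, 0, 0], [0, -0.01, 0], -1], [[0, 0, 0], [0, -0.015, 0], -1], [[0, 0, 0], [0, -0.021, 0], -1], [[0, 0, 0], [0, -0.028, 0], -1], [[0, 0, 0], [0, -0.035, 0], -1], [[0, 0, 0], [0, -0.042, 0], -1], [[0, 0, 0], [0, -0.049, 0], -1], [[0, 0, 0], [0, -0.056, 0], -1], [[0, 0, 0], [0, -0.063, 0], -1], [[0, 0, 0], [0, -0.07, 0], -1], [[0, 0, 0], [0, -0.077, 0], -1], [[0, 0, 0], [0, -0.083, 0], -1], [[0, 0, 0], [0, -0.087, 0], -1], [[0, 0, 0], [0, -0.089, 0], -1], [[0, 0, 0], [0, -0.09, 0], -1], [[0, 0, 0], [0, -0.09, 0], -1]]'

```text
t: 17.32
tool_pos: [0.6999, -0.1401, 0.1315]
tool_rot: [-0.101, 1.566, 0.101]
force: [-0.1, 0.4, -2.9]
finger_gap: 0.127
```

```bash
python3 chk.py 9
```

```text
[ 0.6999 -0.14    0.1316] [-0.1008  1.5657  0.1011] [-0.3254  0.5439 -2.9477] [ 0.0411  0.0175 -0.0105] 0.1303553438125264 17.375
board plane slopes [0.0059 0.0021] z at grip 0.06531982529142079 1274
```

View pics/side9.png

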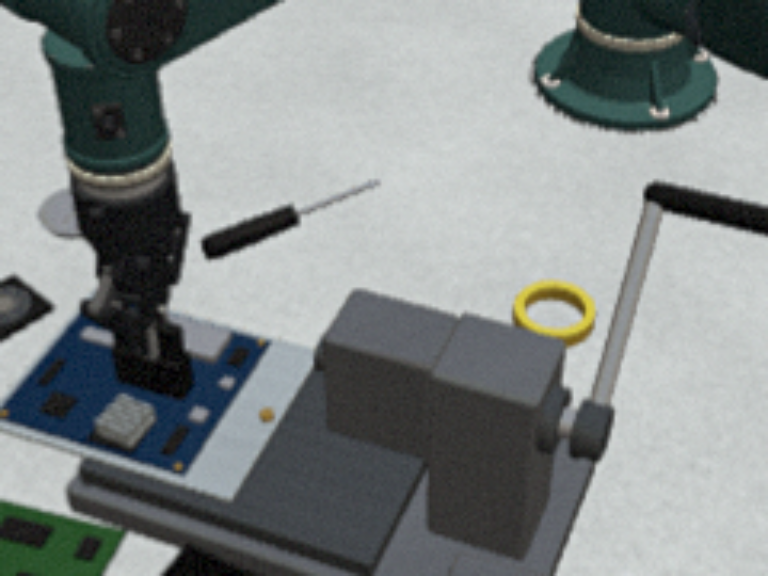

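>>> jog_arm --moves '[[[0, 0, 0], [-0.001, 0, 0], -1], [[0, 0, 0], [-0.003, 0, 0], -1], [[0, 0, 0], [-0.006, 0, 0], -1], [[0, 0, 0], [-0.011, 0, 0], -1], [[0, 0, 0], [-0.017, 0, 0], -1], [[0, 0, 0], [-0.024, 0, 0], -1], [[0, 0, 0], [-0.031, 0, 0], -1], [[0, 0, 0], [-0.038, 0, 0], -1], [[0, 0, 0], [-0.045, 0, 0], -1], [[0, 0, 0], [-0.052, 0, 0], -1], [[0, 0, 0], [-0.059, 0, 0], -1], [[0, 0, 0], [-0.066, 0, 0], -1], [[0, 0, 0], [-0.073, 0, 0], -1], [[0, 0, 0], [-0.08, 0, 0], -1], [[0, 0, 0], [-0.086, 0, 0], -1], [[0, 0, 0], [-0.09, 0, 0], -1], [[0, 0, 0], [-0.093, 0, 0], -1], [[0, 0, 0], [-0.095, 0, 0], -1], [[0, 0, 0], [-0.095, 0, 0], -1], [[0, 0, 0], [-0.095, 0, 0], -1]]'

```text
t: 19.88
tool_pos: [0.6995, -0.1402, 0.2262]
tool_rot: [-0.101, 1.566, 0.101]
force: [-0.0, -0.1, -4.0]
finger_gap: 0.13
```

>>> jog_arm --moves '[[[0, 0, 0], [0, 0, 0], -1], [[0, 0, 0], [0, 0, 0], -1], [[0, 0, 0], [0, 0, 0], -1], [[0, 0, 0], [0, 0, 0], -1], [[0, 0, 0], [0, 0, 0], -1], [[0, 0, 0], [0, 0, 0], -1]]'

```text
t: 20.62
tool_pos: [0.6996, -0.1402, 0.2265]
tool_rot: [-0.101, 1.566, 0.101]
force: [0.4, -1.1, -3.0]
finger_gap: 0.127
```

```bash
python3 chk.py 10; python3 chk.py 11
```

```text
[ 0.6996 -0.1402  0.2266] [-0.1008  1.5658  0.1008] [ 0.0266 -1.0976 -3.3988] [0.056  0.0478 0.0057] 0.13163625076026894 20.675
board plane slopes [0.0052 0.001 ] z at grip 0.16025786717901064 1350
[ 0.6996 -0.1402  0.2265] [-0.1007  1.5658  0.1008] [-0.1499 -0.6129 -3.0703] [-0.0288  0.0399 -0.0319] 0.1284471741093305 20.725
board plane slopes [0.004  0.0007] z at grip 0.16030425135156115 1353
```

View pics/side11.png

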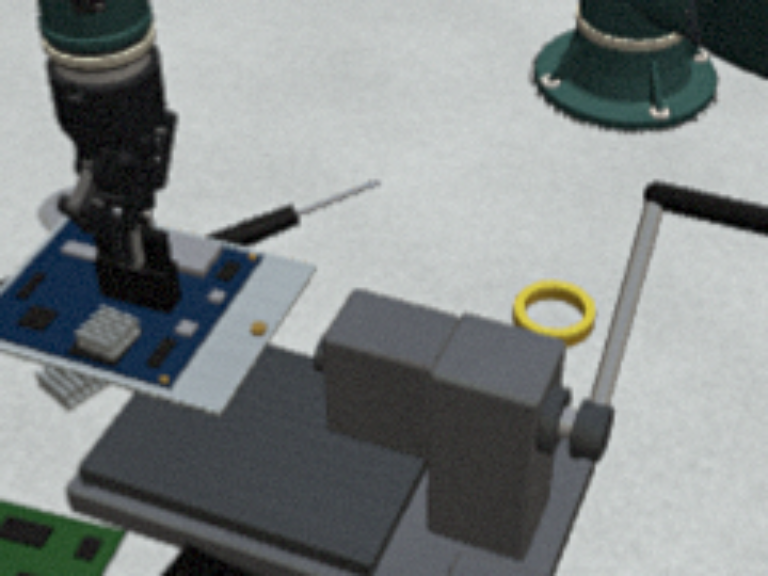

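The carrier is level and still, with its underside about 0.15 m above the table. The heat sink is on its chip at (108,332) and the lever is up.

```bash
python3 -c "
from workcell import *
print(finish_job())"
```

```text
the job is handed in; nothing more can be done
None
```

The eyelet is set, and I handed the job in at about 20.7 s with the carrier held level in the air. `finish_job` gives no verdict, so the results below are from my own checks.

- **Lever:** I pushed the bar down along its arc with the shut fingertips. At the bottom the force rose from 9 to 21 N with no further travel, and the picture showed the ram foot on the eyelet. I then eased the lever back up, and both cameras measured the bar at its rest height again, with the carrier not moved.
- **Grasp:** My first closing stopped at 17 mm, wider than the 12 mm blade, most likely because the fingertips sat on the thicker foot. I reopened, raised the gripper 8 mm and closed again to about 11 mm, with the pads on the blade.
- **Carrier:** I lifted it 8 mm, drew it 90 mm toward its -y, then raised it a further 95 mm. In the last check its underside was about 0.152 m above the table (102 mm above the bed), board slopes were 0.004 rad or less and the tool was still. The gripper was carrying a load of 3 to 4 N.
- **Heat sink and bystanders:** The heat sink still looks in place on its chip, but I judged that by eye and did not measure the offset. The bystanders visible in the last picture look where they were; I made no separate measurement of them.

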